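# Find the check weight and put it on the balance

## Task

The balance is due for its daily check. One of the two lidded grey boxes holds the steel check weight, a cylinder with a knob on top (the other holds only a flat steel puck): lift off lids until you find it, then stand the weight upright in the middle of the balance's pan, setting it down gently rather than dropping it. Both lids must finish flat with their knobs up, either on the bench or on their boxes.

Things in the scene. Friction and masses are not known exactly. Their poses are not given: they have to be found in the camera images.
- lid_a: Loose lift-off lid, light grey, 140 g, lying square on its box: plate 126 x 126 x 6 mm, a centred 100 x 100 x 6 mm step beneath it that sits in the box with 7 mm play, a centred upright black knob on top, 24 mm diameter, 34 mm tall. Origin: centre of the step's underside, 74 mm above the bench at the start; plate's top at 12, knob's top at 46 mm; z up, x and y along the sides.
- lid_b: Lid of the other box, same as lid_a; either box may hold the weight. Boxes: fixed, grey, open-topped, 126 x 126 mm, 80 mm tall, walls and floor 6 mm, turned up to 9 degrees. The bench is free for a lid right in front of each box (lid centre 150 mm nearer the robot along world x). Same origin and axes as lid_a.
- weight: Steel check weight, 280 to 520 g: upright cylinder 36 mm in diameter, 48 mm tall, with a 24 mm knob above it, 64 mm tall in all; grip the cylinder, 40 mm above its underside. Origin: centre of the underside; z up. Stands on the 6 mm floor of one box, within 8 mm of its centre each way. The puck in the other box: 44 mm diameter, 14 mm tall.
- pan (a point): Centre of the top face of the balance's round steel pan, 112 mm in diameter, rigid, 70 mm above the bench; z up, x away from the robot. The balance is a low white case, 195 x 190 mm, 58 mm tall, fixed, reaching 120 mm in front of this point (own -x, towards the robot) and 75 mm behind it.
There are look-alikes about, which are no part of the job. Leave any green look-alike of the lid_a alone.

How it is judged (in metres and radians):
On the way:
1. the lid is off the box with the weight, clear to the side, while the weight is still standing in it (horizontal distance between weight and lid_a above 0.1 m and horizontal distance between weight and lid_b above 0.1 m and height (world z) of weight below 0.02 m and angle between weight's own z axis and vertical below 0.15 rad), for 0.2 s.
At the end, for the whole second after the job is handed in: The weight stands upright (within 6 degrees) and at rest on the balance's pan, its centre within 25 mm of the pan's centre. Each lid lies flat (within 7 degrees), knob up, on the bench or within 20 mm of where it lay on its box (horizontal distance between weight and pan below 0.025 m and z of weight in the frame of pan between -0.004 and 0.004 m and angle between weight's own z axis and vertical below 0.1 rad and linear speed of weight below 0.02 m/s and angle between each of lid_a, lid_b's own z axis and vertical below 0.12 rad and (height (world z) of lid_a below 0.01 m or distance of lid_a from where it was at the start of the episode below 0.02 m) and (height (world z) of lid_b below 0.01 m or distance of lid_b from where it was at the start of the episode below 0.02 m)); the robot touches nothing.
It fails at once if the weight is dropped (falls freely through more than about 25 mm) (linear speed of weight above 0.7 m/s and contact force between the fingers and weight below 0.3 N).
It also fails if it takes over 70 s, if anything falls off the work surface, if the arm or the gripper's body presses on something with over 40 N, if the wrist force passes 120 N, or if a joint passes its speed limit or range.

## Robot

A 6-joint arm with a two-finger parallel gripper is mounted at the origin on the work surface. World frame = base frame: x ahead of the robot, y to its left, z up, the work surface at z = 0. Lengths are in mm, angles in rad, forces in N, time in s.
With the tool pointing down it reaches from about 425 to 950 mm from the base axis. Payload 3.5 kg.
Tool frame: the origin (TCP) lies at the very end of the fingers, on their centre line; the grasp point (between the pads) lies 19 mm behind it; z points along the fingers, y is the direction in which the jaws open and shut (so a half turn about z gives the same grasp; the last joint's range is limited). The gripper opens to 85 mm and grips with 20 to 120 N. Pads are 22 mm wide; open, the fingers measure 114 mm over their backs; the gripper's body (76 mm by 85 mm) begins 54 mm behind the grasp point. The pads swing forward as they close: fully open they stand 13 mm farther back than shut.
Start: joints at [1.143, 0.286, 1.577, -0, 1.279, -0.15], TCP at [185.076, 649.117, 231.325] pointing down, gripper open.
Joint ranges: [-2.77, 2.77], [-0.9, 2.22], [0.21, 2.48], [-1.53, 4.67], [0.24, 2.81], [-2.84, 2.84]. Speed limits (rad/s): [2.79, 2.79, 3.14, 3.14, 3.14, 3.14].

## Interface

Orientations are given as a rotation vector (axis times angle).
In Python, from plant import env gives the robot as it stands.
- The arm moves only by the tool apply_moves, never from a script. Its argument "moves" is one flat list of numbers, 7 for each row, row after row: the closure, from 0 (fully open) to 1 (shut), then the shift along the tool's x, y, z in cm, then the turn, a rotation vector about the tool's x, y, z in degrees. A call has 1 to 12 rows; each row shifts and turns the commanded pose from where the row before left it, along the tool's axes as they then stand; what a row does not reach is not made up. A row lasts 1/12 s, in which the tool goes at most 41.7 mm and 7.16 degrees, less where a joint would pass 70% of its speed; a pose out of reach is approached as far as the arm can. A call is refused whole if a number of a shift passes 4.17 or a number of a turn 7.16, either way. A call with a gripper value outside its range is refused whole. The fingers move at their own pace and stop on an object; "force" is the grip in N (left out, the last holds). Time passes only in rows, so rows that do not move let the fingers close. It gives the time, the measured TCP pose, the force and the opening at its end, in the units of the state.
- env.observe(): the state, without advancing time (a new reading comes with each control period).
- env.camera(name): name is "scene" or "side" or "wrist"; returns (picture, depth): 420x560x3 uint8, red, green, blue; 420x560 float32, mm along the optical axis (not along the pixel's ray), 0 where there is no reading.
- env.camera_info(name): a dict with "K" (3x3 intrinsics, pixels), "R" (3x3) and "t" (3): a world point X has camera coordinates R X + t; the wrist camera has in their place "T_tool_cam" (4x4, takes a point from camera to tool coordinates, whose origin is the TCP and whose axes are the flange's). Camera axes: x right, y down, z forward; pixel columns grow to the right and rows downward; lengths in mm; the calibration is good to about 2 mm. A picture is of the moment at which its call begins: read the wrist's pose just before it. camera_info takes no time and is no camera call.
- env.job_done(): hands the job in, once; it reports no verdict.
The state is a dict: "clock": time; "qpos": joint angles; "joint_velocities": joint speeds; "effort": joint torques, N m; "tcp_pos": TCP position; "ee_rot": TCP orientation; "ft_force": force on the tool from outside, world axes, zero at the start; "moment": the same for the moment, N m; "opening": finger opening in mm.
Only numpy, scipy, OpenCV 4.12 (cv2) and the standard library are available. Lean on these libraries where they do the work, as an engineer would, in place of code of your own. Each camera call takes 0.05 s, during which the arm holds its last target.

## Working session

There is one attempt and no reset: what is moved stays moved. The work goes in short steps, Python scripts to look and compute and a tool call to move; the robot and the scene stay as the last step left them, time stands still between calls to the robot, and variables do not carry over. Pictures are saved under pics/ and viewed, and the job is handed in when it is done.

Besides the shell and the picture viewer there is one more tool, called after ">>>" as a command line: name --argument value ..., lists and objects as JSON in quotes. apply_moves: Moves the arm, as the interface text tells. Its arguments: {"type":"object","properties":{"moves":{"type":"array"},"force":{"type":"number"}},"required":["moves"]}

```bash
mkdir -p pics; ls
python3 - <<'E'
from plant import env
import cv2,numpy as np
s=env.observe();print(s)
for n in ["scene","side","wrist"]:
    p,d=env.camera(n);cv2.imwrite(f"pics/{n}0.png",p[:,:,::-1]);np.savez(f"pics/{n}0.npz",p=p,d=d)
    print(n,env.camera_info(n))
E
```

```text
pics
{'clock': 0.0, 'qpos': array([ 1.14305653e+00,  2.87204690e-01,  1.57816493e+00,  1.47220011e-05,
        1.27860026e+00, -1.49985713e-01]), 'joint_velocities': array([-0.00053471, -0.00160649,  0.00251324,  0.00111277,  0.00023844,
        0.00285052]), 'effort': array([-2.17748944e-03, -4.05978084e+01, -2.92628253e+01, -1.80929464e-04,
        5.85545087e-03,  1.13645490e-05]), 'tcp_pos': array([184.76809707, 648.54178203, 229.92769333]), 'ee_rot': array([-0.43480471, -3.11065865,  0.00357233]), 'ft_force': array([-0.26783877,  0.22177855,  1.09073957]), 'moment': array([-0.05582033, -0.06552822,  0.03707611]), 'opening': 85.2733766267905}
scene {'K': array([[496.75836026,   0.        , 272.5654286 ],
       [  0.        , 496.75836026, 205.20233996],
       [  0.        ,   0.        ,   1.        ]]), 'R': array([[-0.76984718,  0.63822422,  0.00227297],
       [ 0.33196756,  0.40346688, -0.85265   ],
       [-0.54509895, -0.65565564, -0.52247758]]), 't': array([ 311.6236447 ,  -99.72751629, 1522.77772388])}
side {'K': array([[468.93427295,   0.        , 279.90796735],
       [  0.        , 468.93427295, 212.86683383],
       [  0.        ,   0.        ,   1.        ]]), 'R': array([[ 0.85640002, -0.51592693,  0.01996008],
       [-0.38027862, -0.65643979, -0.65151744],
       [ 0.34923798,  0.55036916, -0.75837103]]), 't': array([-382.54080321,  263.3049115 , 1211.58691294])}
wrist {'K': array([[340.4056475 ,   0.        , 278.05892041],
       [  0.        , 340.4056475 , 214.97799344],
       [  0.        ,   0.        ,   1.        ]]), 'T_tool_cam': array([[-7.21440926e-04, -9.53482033e-01, -3.01448989e-01,
         7.69932034e+01],
       [ 9.99999396e-01, -9.37993377e-04,  5.73627207e-04,
         3.19799080e-01],
       [-8.29700391e-04, -3.01448393e-01,  9.53482133e-01,
        -1.42573199e+02],
       [ 0.00000000e+00,  0.00000000e+00,  0.00000000e+00,
         1.00000000e+00]])}
```

View pics/scene0.png

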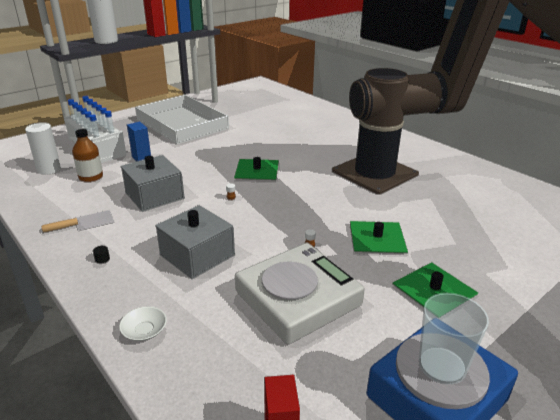

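View pics/side0.png

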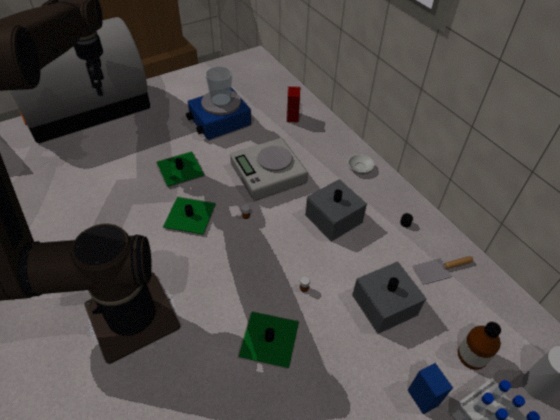

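View pics/wrist0.png

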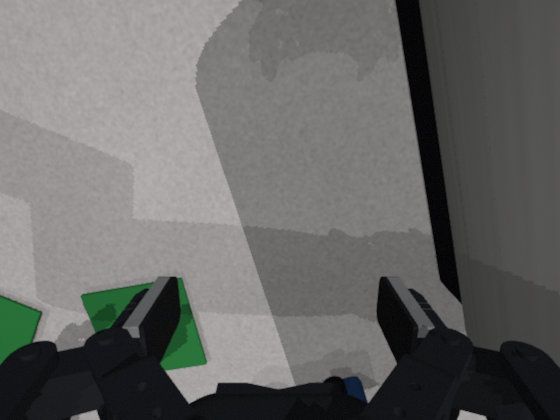

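The scene view shows two grey lidded boxes, with knobs at (150,162) and (193,217), and the white balance with its pan at (290,281). The look-alikes are the green lids at (257,168), (378,235) and (436,287), which I leave alone, and the blue instrument at (442,365), which isn't the white case described. I'll measure from depth and enlarge the boxes and balance to confirm.

```bash
cat > h.py <<'E'
import numpy as np,cv2
from plant import env
from scipy.spatial.transform import Rotation as Ro
def cloud(n,d,info=None):
    i=info or env.camera_info(n);K=i["K"];v,u=np.mgrid[0:420,0:560]
    c=np.stack([(u-K[0,2])/K[0,0]*d,(v-K[1,2])/K[1,1]*d,d],-1)
    if n=="wrist":
        s=env.observe();T=i["T_tool_cam"];R=Ro.from_rotvec(s["ee_rot"]).as_matrix()
        w=(c@T[:3,:3].T+T[:3,3])@R.T+s["tcp_pos"]
    else: w=(c-i["t"])@i["R"]
    w[d<=0]=np.nan
    return w
E
python3 - <<'E'
from h import *
for n,seeds in [("scene",{"A":(153,180),"B":(196,238),"pan":(290,281)}),("side",{"A":(389,297),"B":(336,210),"pan":(275,159)})]:
    z=np.load(f"pics/{n}0.npz");w=cloud(n,z["d"])
    for k,(u,v) in seeds.items():
        m=np.zeros((420,560),bool);m[v-50:v+50,u-55:u+55]=1
        zz=w[...,2]
        print(n,k,w[v,u])
        if k!="pan":
            c=w[v,u]; near=np.hypot(w[...,0]-c[0],w[...,1]-c[1])<110
            t=m&near&(zz>80)&(zz<92); kn=m&near&(zz>110)&(zz<130);kt=m&near&(zz>116)
            P=w[t][:,:2];r=cv2.minAreaRect(P.astype(np.float32))
            print(" plate",r,np.median(zz[t]),t.sum()," knob",np.nanmedian(w[kn],0),kn.sum(),w[kn][:,:2].min(0),w[kn][:,:2].max(0))
        else:
            c=w[v,u]; near=np.hypot(w[...,0]-c[0],w[...,1]-c[1])<90
            t=m&near&(zz>65)&(zz<76);P=w[t][:,:2].astype(np.float32)
            print(" pan",cv2.minEnclosingCircle(P),cv2.minAreaRect(P),np.median(zz[t]))
            t=m&(np.hypot(w[...,0]-c[0],w[...,1]-c[1])<170)&(zz>50)&(zz<62);print(" case",cv2.minAreaRect(w[t][:,:2].astype(np.float32)))
p=cv2.imread("pics/scene0.png");cv2.imwrite("pics/crop1.png",cv2.resize(p[140:340,110:370],None,fx=3,fy=3)[:600,:780])
E
```

```text
scene A [ 609.94474132 -246.58106416   81.73436469]
 plate ((588.3106079101562, -294.88531494140625), (116.05059814453125, 126.74495697021484), 84.03907775878906) 84.89540746059745 837  knob [ 587.92876005 -300.80066306  117.48848936] 49 [ 576.20493647 -315.73303383] [ 599.14867537 -290.91567118]
scene B [667.09856422  55.8304108   85.72904495]
 plate ((644.1671752929688, 9.171150207519531), (129.7692413330078, 127.63155364990234), 5.046828746795654) 85.23922564292079 1589  knob [645.46820827  12.21121643 118.2727244 ] 78 [631.8789587   -3.16161266] [655.713       20.40778703]
scene pan [591.12613963 278.50990853  69.28642604]
 pan ((588.4007568359375, 271.62274169921875), 57.76866912841797) ((587.9188842773438, 273.5652770996094), (112.51145935058594, 109.52021789550781), 51.31787109375) 69.43988150402782
 case ((566.4249267578125, 275.0588684082031), (192.40484619140625, 195.10150146484375), 85.59929656982422)
side A [ 562.12038105 -328.47467582   87.31059956]
 plate ((583.4461059570312, -309.6798400878906), (127.45052337646484, 130.37545776367188), 84.10282897949219) 86.2136073174846 2061  knob [ 581.26991995 -310.95717923  118.8961706 ] 81 [ 571.99235315 -321.87829328] [ 594.72649798 -298.82517039]
side B [614.45188513 -29.55194208  87.87662398]
 plate ((640.1510009765625, 4.546417236328125), (128.9378662109375, 129.0836181640625), 4.124948978424072) 85.93856794133112 1303  knob [638.50315694   2.84335276 118.05648014] 56 [628.28971441  -6.87454226] [652.16208537  19.05394007]
side pan [579.47612029 253.67147316  74.30330826]
 pan ((584.0303344726562, 265.32427978515625), 61.70676803588867) ((583.4839477539062, 267.2493591308594), (114.41203308105469, 110.03120422363281), 54.29576110839844) 69.76609361058071
 case ((561.1441650390625, 268.6504211425781), (194.32606506347656, 196.4481201171875), 85.24560546875)
```

View pics/crop1.png

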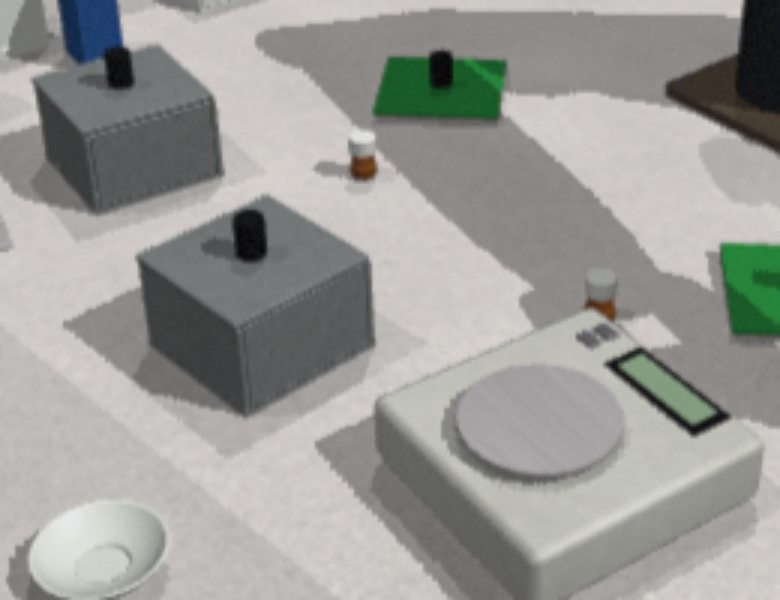

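```bash
cat >> h.py <<'E'
def st():
    s=env.observe();R=Ro.from_rotvec(s["ee_rot"]).as_matrix()
    print("t %.2f"%s["clock"],"tcp",s["tcp_pos"].round(1),"xax",R[:,0].round(3),"yaw_y %.1f"%np.degrees(np.arctan2(R[1,1],R[0,1])),"zax",R[:,2].round(3),"F",s["ft_force"].round(1),"open %.1f"%s["opening"],"q6 %.2f"%s["qpos"][5])
    return s,R
def go(p,yawy=None):
    s,R=st()
    rot=0
    if yawy is not None:
        y=np.degrees(np.arctan2(R[1,1],R[0,1]));dy=(yawy-y+90)%180-90
        rot=-dy # about tool z (down)
        tgt=Ro.from_euler('z',dy,degrees=True).as_matrix()@R
        z=tgt[:,2];corr=np.cross(z,[0,0,-1]);print("tilt fix (tool,deg)",np.degrees(tgt.T@corr).round(2))
    d=np.array(p)-s["tcp_pos"]
    print("d world",d.round(1),"tool now (cm)",(R.T@d/10).round(2),"turn z",round(rot,1),"rows>=",round(np.linalg.norm(d)/41.7,1), abs(rot)/7.16)
    if yawy is not None: print("shift in turned frame (cm)",(tgt.T@d/10).round(2))
E
python3 -c "
from h import *
go([642,7,200],94.5)
go([570,7,250],94.5)"
```

```text
t 0.15 tcp [184.9 648.7 230.2] xax [-0.962  0.274  0.   ] yaw_y 74.1 zax [-0.001 -0.002 -1.   ] F [-0.2 -0.6  0.4] open 85.4 q6 -0.15
tilt fix (tool,deg) [-0.11 -0.02 -0.  ]
d world [ 457.1 -641.7  -30.2] tool now (cm) [-61.56 -49.16   3.09] turn z -20.4 rows>= 18.9 2.851677217049422
shift in turned frame (cm) [-40.54 -67.55   3.13]
t 0.15 tcp [184.9 648.7 230.2] xax [-0.962  0.274  0.   ] yaw_y 74.1 zax [-0.001 -0.002 -1.   ] F [-0.2 -0.6  0.4] open 85.4 q6 -0.15
tilt fix (tool,deg) [-0.11 -0.02 -0.  ]
d world [ 385.1 -641.7   19.8] tool now (cm) [-54.63 -51.15  -1.9 ] turn z -20.4 rows>= 18.0 2.851677217049422
shift in turned frame (cm) [-33.36 -66.99  -1.87]
```

>>> apply_moves --moves '[0,0,0,0,0,0,-6.8,0,0,0,0,0,0,-6.8,0,0,0,0,0,0,-6.8,0,-1.5,-3.0,0,0,0,0,0,-2,-3.4,0,0,0,0,0,-2,-3.4,0,0,0,0,0,-2,-3.4,0,0,0,0,0,-2,-3.4,0,0,0,0,0,-2,-3.4,0,0,0,0,0,-2,-3.4,0,0,0,0,0,-2,-3.4,0,0,0,0,0,-2,-3.4,0,0,0,0]' --force 40

```text
clock: 1.15
tcp_pos: [383.6, 359.9, 231.1]
ee_rot: [0.123, -3.139, 0.0]
ft_force: [0.2, -0.1, 0.2]
opening: 85.4
```

>>> apply_moves --moves '[0,-2,-3.4,0,0,0,0,0,-2,-3.4,0,0,0,0,0,-2,-3.4,0,0,0,0,0,-2,-3.4,0,0,0,0,0,-2,-3.4,0,0,0,0,0,-2,-3.4,0,0,0,0,0,-2,-3.4,0,0,0,0,0,-2,-3.4,0,0,0,0,0,-2,-3.4,0,0,0,0,0,-2,-3.4,0,0,0,0,0,-1.7,-3.2,0,0,0,0,0,0,0,0,0,0,0]'

```text
clock: 2.15
tcp_pos: [631.0, 2.1, 230.7]
ee_rot: [-0.114, 3.139, -0.004]
ft_force: [-0.1, -0.4, 1.0]
opening: 85.5
```

```bash
cat >> h.py <<'E'
def snap(name,box=None):
    p,d=env.camera("wrist");w=cloud("wrist",d);cv2.imwrite(f"pics/{name}.png",p[:,:,::-1]);np.savez(f"pics/{name}.npz",p=p,w=w)
    return p,w
E
python3 - <<'E'
from h import *
st()
p,w=snap("w1");z=w[...,2];near=np.hypot(w[...,0]-642,w[...,1]-7)<100
t=near&(z>82)&(z<90);print(cv2.minAreaRect(w[t][:,:2].astype(np.float32)),np.median(z[t]))
k=(np.hypot(w[...,0]-642,w[...,1]-7)<40)&(z>112)&(z<128);print(k.sum(),cv2.minEnclosingCircle(w[k][:,:2].astype(np.float32)),np.median(w[k],0))
v,u=np.where(k);print(u.mean(),v.mean())
E
```

```text
t 2.15 tcp [631.    2.1 230.7] xax [-0.997 -0.073 -0.001] yaw_y 94.2 zax [ 0.001 -0.002 -1.   ] F [-0.1 -0.4  1. ] open 85.5 q6 -1.80
((640.7573852539062, 10.002830505371094), (126.01022338867188, 126.1810073852539), 5.284242153167725) 85.76335160776075
704 ((640.5541381835938, 9.817378044128418), 11.939892768859863) [639.35766101   9.70605125 119.59045658]
282.84517045454544 223.3721590909091
```

View pics/w1.png

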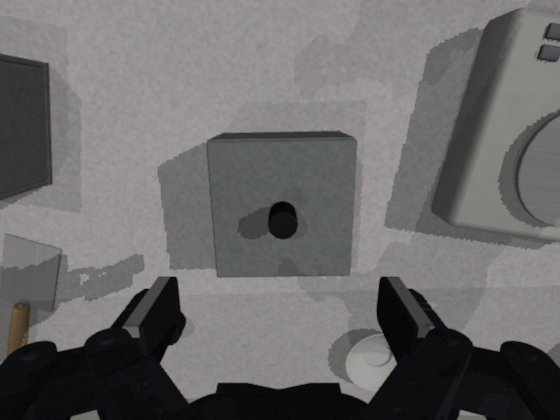

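The wrist view shows the grey lid square on its box, centred at about (282,205), with the knob at (283,220). That puts it at world (640.6, 9.9), so I go for that knob.

```bash
python3 -c "
from h import *
go([640.6,9.9,93],95.2)"
```

```text
t 2.20 tcp [629.6   4.7 230.5] xax [-0.997 -0.074  0.001] yaw_y 94.2 zax [-0.001 -0.    -1.   ] F [ 0.2  0.7 -0.7] open 85.6 q6 -1.80
tilt fix (tool,deg) [-0.01 -0.05  0.  ]
d world [  11.     5.2 -137.5] tool now (cm) [-1.15  0.44 13.75] turn z -1.0 rows>= 3.3 0.13598617346873637
shift in turned frame (cm) [-1.16  0.42 13.75]
```

>>> apply_moves --moves '[0.3,-1.1,0.3,3.5,0,0,-1,0.3,0,0,3.5,0,0,0,0.3,0,0,3.5,0,0,0,0.3,0,0,2.2,0,0,0,0.3,0,0,1,0,0,0,1,0,0,0,0,0,0,1,0,0,0,0,0,0,1,0,0,0,0,0,0,1,0,0,0,0,0,0,1,0,0,0,0,0,0,1,0,0,0,0,0,0,1,0,0,0,0,0,0]' --force 40

```text
clock: 3.2
tcp_pos: [640.9, 11.7, 97.0]
ee_rot: [-0.15, 3.134, -0.001]
ft_force: [-0.7, 1.8, 6.4]
opening: 22.7
```

```bash
python3 -c "
from h import *
for i in range(3):st()"
```

```text
t 3.20 tcp [640.9  11.7  97. ] xax [-0.995 -0.095 -0.004] yaw_y 95.5 zax [ 0.004 -0.    -1.   ] F [-0.7  1.8  6.4] open 22.7 q6 -1.81
t 3.20 tcp [640.9  11.7  97. ] xax [-0.995 -0.095 -0.004] yaw_y 95.5 zax [ 0.004 -0.    -1.   ] F [-0.7  1.8  6.4] open 22.7 q6 -1.81
t 3.20 tcp [640.9  11.7  97. ] xax [-0.995 -0.095 -0.004] yaw_y 95.5 zax [ 0.004 -0.    -1.   ] F [-0.7  1.8  6.4] open 22.7 q6 -1.81
```

>>> apply_moves --moves '[1,0,0,-2,0,0,0,1,0,0,-2,0,0,0,1,3,0.3,0,0,0,0,1,3.5,0.3,0,0,0,0,1,3.5,0.3,0,0,0,0,1,3.5,0.3,1.5,0,0,0,1,1.4,0.2,2.5,0,0,0,1,0,0,2.5,0,0,0,1,0,0,2.5,0,0,0,1,0,0,1.5,0,0,0,1,0,0,0.5,0,0,0,1,0,0,0,0,0,0]'

```text
clock: 4.2
tcp_pos: [488.7, 11.4, 23.9]
ee_rot: [0.15, -3.135, -0.001]
ft_force: [-0.3, 0.4, -1.4]
opening: 22.5
```

Run:
```python
from h import *
st()
p,d=env.camera("scene");cv2.imwrite("pics/s2.png",cv2.resize(p[140:340,110:370,::-1],None,fx=3,fy=3))
st()
```

```text
t 4.20 tcp [488.7  11.4  23.9] xax [-0.995 -0.096  0.003] yaw_y 95.5 zax [-0.003  0.    -1.   ] F [-0.3  0.4 -1.4] open 22.5 q6 -1.85
t 4.25 tcp [489.6  11.3  24.4] xax [-0.995 -0.095  0.   ] yaw_y 95.5 zax [-0. -0. -1.] F [ 0.9 -0.6 -1.8] open 22.8 q6 -1.85
```

View pics/s2.png

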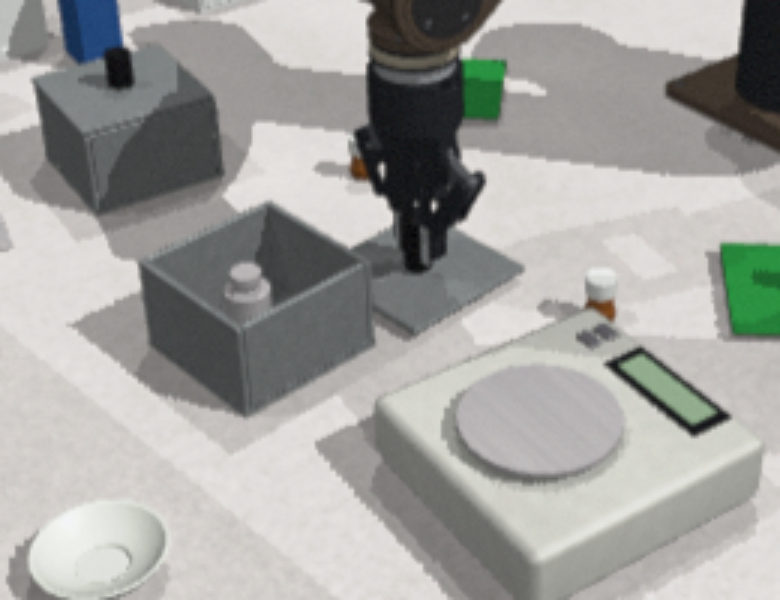

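The enlarged crop shows the weight, knob up, in the opened box at crop (246,290). The lid is just above the bench in front of it. I'll lower a touch, release and look into the box.

>>> apply_moves --moves '[1,0,0,0.1,0,0,0,1,0,0,0.1,0,0,0,1,0,0,0,0,0,0]'

```text
clock: 4.5
tcp_pos: [490.2, 11.2, 23.0]
ee_rot: [-0.15, 3.137, -0.001]
ft_force: [-0.8, 0.3, 1.4]
opening: 22.4
```

>>> apply_moves --moves '[0.3,0,0,0,0,0,0,0.3,0,0,0,0,0,0,0.3,0,0,0,0,0,0,0.3,0,0,-2,0,0,0,0.3,0,0,-4,0,0,0,0.3,0,0,-4,0,0,0,0.3,-2,-0.2,-3.5,0,0,0,0.3,-3,-0.3,-2.7,0,0,0,0.3,-3,-0.3,-2.5,0,0,0,0.3,-3,-0.3,-2,0,0,0,0.3,-3.2,-0.3,0,0,0,0,0.3,0,0,0,0,0,0]'

```text
clock: 5.5
tcp_pos: [637.3, 10.4, 230.6]
ee_rot: [-0.15, 3.132, -0.001]
ft_force: [-1.2, -0.4, -1.1]
opening: 59.7
```

>>> apply_moves --moves '[0.3,0,0,0,0,0,0,0.3,0,0,0,0,0,0]'

```text
clock: 5.67
tcp_pos: [631.6, 11.1, 228.2]
ee_rot: [0.15, -3.136, -0.001]
ft_force: [-0.2, -0.1, -0.7]
opening: 59.9
```

Run:
```python
from h import *
st()
p,w=snap("w2");st();z=w[...,2];r=np.hypot(w[...,0]-640,w[...,1]-9)
k=(r<35)&(z>62)&(z<78);print(k.sum(),cv2.minEnclosingCircle(w[k][:,:2].astype(np.float32)),np.median(w[k],0))
v,u=np.where(k);print(u.mean(),v.mean())
k=(r<45)&(z>45)&(z<60);print(k.sum(),cv2.minEnclosingCircle(w[k][:,:2].astype(np.float32)),np.median(w[k],0))
t=(r<100)&(z>76)&(z<84);print(cv2.minAreaRect(w[t][:,:2].astype(np.float32)))
```

```text
t 5.67 tcp [631.6  11.1 228.2] xax [-0.995 -0.096  0.002] yaw_y 95.5 zax [-0.002  0.    -1.   ] F [-0.2 -0.1 -0.7] open 59.9 q6 -1.81
t 5.72 tcp [631.2  11.2 228.4] xax [-0.995 -0.096  0.002] yaw_y 95.5 zax [-0.002  0.    -1.   ] F [0.1 1.1 0.8] open 59.5 q6 -1.81
535 ((646.4298095703125, 1.7252217531204224), 12.008514404296875) [645.25333884   1.66955141  70.08964467]
265.78878504672895 209.93457943925233
531 ((646.3978271484375, 1.5011217594146729), 17.97346305847168) [637.8652571    1.51475834  54.5705644 ]
((640.38818359375, 6.644672393798828), (125.67990112304688, 126.248046875), 4.95759916305542)
```

View pics/w2.png

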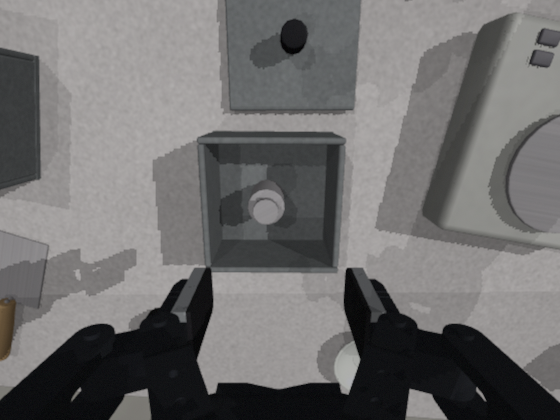

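The wrist view shows the weight standing in the open box, knob at (266,210), at world (646.4, 1.6). The lid lies in front, clear of it, with its knob at (294,36).

```bash
python3 -c "
from h import *
go([646.4,1.6,25],95)"
```

```text
t 5.72 tcp [631.2  11.2 228.4] xax [-0.995 -0.096  0.002] yaw_y 95.5 zax [-0.002  0.    -1.   ] F [0.1 1.1 0.8] open 59.5 q6 -1.81
tilt fix (tool,deg) [ 0.03 -0.12  0.  ]
d world [  15.2   -9.6 -203.4] tool now (cm) [-1.46 -1.11 20.33] turn z 0.5 rows>= 4.9 0.06836766188917819
shift in turned frame (cm) [-1.47 -1.1  20.33]
```

>>> apply_moves --moves '[0.4,-1.5,-1.1,2.5,0,0,0,0.4,0,0,3.5,0,0,0,0.4,0,0,3.5,0,0,0,0.4,0,0,2,0,0,0,0.4,0,0,0.5,0,0,0,0.4,0,0,0,0,0,0,0.4,0,0,0,0,0,0]'

```text
clock: 6.3
tcp_pos: [648.6, 1.4, 110.8]
ee_rot: [-0.15, 3.136, -0.001]
ft_force: [-0.2, 0.0, 0.5]
opening: 51.3
```

```bash
python3 -c "
from h import *
go([646.4,1.6,25],95)
p,w=snap('w3')"
```

```text
t 6.30 tcp [648.6   1.4 110.8] xax [-0.995 -0.096 -0.002] yaw_y 95.5 zax [ 0.002 -0.    -1.   ] F [-0.2  0.   0.5] open 51.3 q6 -1.82
tilt fix (tool,deg) [-0.03  0.1  -0.  ]
d world [ -2.2   0.2 -85.8] tool now (cm) [0.23 0.04 8.58] turn z 0.5 rows>= 2.1 0.0679381502471757
shift in turned frame (cm) [0.23 0.04 8.58]
```

View pics/w3.png

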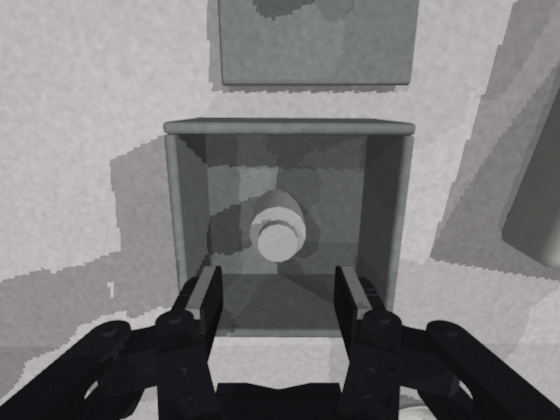

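The weight at (278,240) lies midway between the fingers, with clearance to the walls on both sides. Descending.

>>> apply_moves --moves '[0.4,0.1,0,2.5,0,0,0,0.4,0,0,2.5,0,0,0,0.4,0,0,2,0,0,0,0.4,0,0,1,0,0,0,0.4,0,0,0.5,0,0,0,0.4,0,0,0,0,0,0,0.4,0,0,0,0,0,0]'

```text
clock: 6.93
tcp_pos: [651.0, 2.2, 31.3]
ee_rot: [-0.15, 3.131, -0.001]
ft_force: [-5.0, 5.3, 13.3]
opening: 51.1
```

>>> apply_moves --moves '[1,0,0,0,0,0,0,1,0,0,0,0,0,0,1,0,0,0,0,0,0,1,0,0,0,0,0,0,1,0,0,0,0,0,0,1,0,0,0,0,0,0]' --force 60

```text
clock: 7.43
tcp_pos: [651.7, 1.0, 30.6]
ee_rot: [-0.15, 3.128, -0.003]
ft_force: [-1.8, 0.6, 11.0]
opening: 34.0
```

```bash
python3 -c "
from h import *
go([646.4,1.6,25],95)"
```

```text
t 7.43 tcp [651.7   1.   30.6] xax [-0.995 -0.096 -0.01 ] yaw_y 95.5 zax [ 0.01  -0.001 -1.   ] F [-1.8  0.6 11. ] open 34.0 q6 -1.82
tilt fix (tool,deg) [-0.12  0.55 -0.  ]
d world [-5.3  0.6 -5.6] tool now (cm) [0.53 0.11 0.56] turn z 0.5 rows>= 0.2 0.06922124212026133
shift in turned frame (cm) [0.53 0.1  0.56]
```

>>> apply_moves --moves '[1,0,0,-0.5,0,0,0,1,0,0,-0.5,0,0,0,1,0,0,-1,0,0,0,1,0,0,0,0,0,0,1,0,0,0,0,0,0]'

```text
clock: 7.85
tcp_pos: [647.6, 1.3, 45.0]
ee_rot: [-0.15, 3.137, -0.0]
ft_force: [-0.9, 0.2, -4.2]
opening: 33.9
```

Run:
```python
from h import *
st()
p,w=snap("w4");st()
p,d=env.camera("scene");cv2.imwrite("pics/s4.png",cv2.resize(p[140:340,110:370,::-1],None,fx=3,fy=3))
```

```text
t 7.85 tcp [647.6   1.3  45. ] xax [-0.995 -0.096 -0.001] yaw_y 95.5 zax [ 0.001 -0.    -1.   ] F [-0.9  0.2 -4.2] open 33.9 q6 -1.82
t 7.90 tcp [647.2   1.4  44.3] xax [-0.995 -0.096  0.   ] yaw_y 95.5 zax [-0. -0. -1.] F [-0.7  0.5 -4.1] open 34.1 q6 -1.82
```

View pics/w4.png

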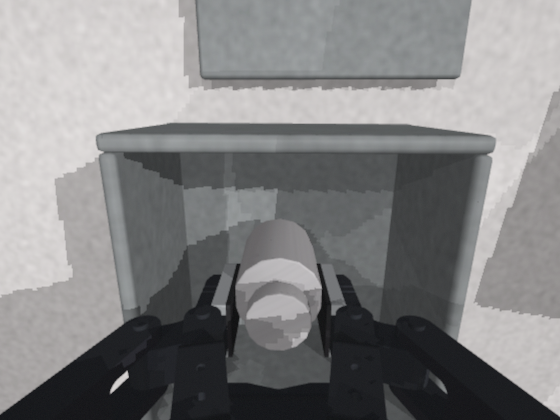

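View pics/s4.png

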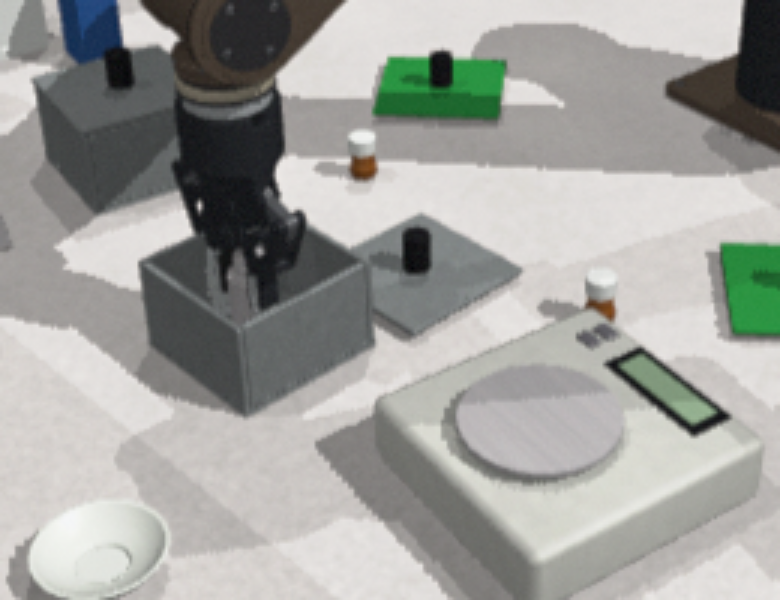

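Run:
```python
from h import *
w=np.load("pics/w4.npz")["w"]
for (u,v) in [(278,335),(270,330),(285,300),(260,275),(278,280),(295,275),(278,268),(278,240),(278,225)]: print(u,v,w[v,u].round(1))
R=w[...,:]
z=w[...,2];r=np.hypot(w[...,0]-646,w[...,1]-2)
h=np.histogram(z[r<25],bins=np.arange(40,110,2));print(list(zip(h[1],h[0])))
k=(r<30)&(z>80)&(z<100);print(k.sum(),cv2.minEnclosingCircle(w[k][:,:2].astype(np.float32)),np.median(w[k],0))
```

```text
278 335 [648.2   1.8  83.4]
270 330 [645.9  -1.3  84. ]
285 300 [633.6   2.8  83.7]
260 275 [632.6  -6.6  68.9]
278 280 [6.338e+02 4.000e-01 6.950e+01]
295 275 [630.9   6.7  69.8]
278 268 [629.2   0.   68.4]
278 240 [ 6.252e+02 -4.000e-01  4.950e+01]
278 225 [ 6.247e+02 -4.000e-01  3.120e+01]
[(np.int64(40), np.int64(100)), (np.int64(42), np.int64(119)), (np.int64(44), np.int64(95)), (np.int64(46), np.int64(128)), (np.int64(48), np.int64(150)), (np.int64(50), np.int64(174)), (np.int64(52), np.int64(188)), (np.int64(54), np.int64(200)), (np.int64(56), np.int64(207)), (np.int64(58), np.int64(204)), (np.int64(60), np.int64(246)), (np.int64(62), np.int64(241)), (np.int64(64), np.int64(275)), (np.int64(66), np.int64(987)), (np.int64(68), np.int64(1876)), (np.int64(70), np.int64(211)), (np.int64(72), np.int64(153)), (np.int64(74), np.int64(213)), (np.int64(76), np.int64(345)), (np.int64(78), np.int64(355)), (np.int64(80), np.int64(423)), (np.int64(82), np.int64(2998)), (np.int64(84), np.int64(864)), (np.int64(86), np.int64(143)), (np.int64(88), np.int64(103)), (np.int64(90), np.int64(87)), (np.int64(92), np.int64(94)), (np.int64(94), np.int64(129)), (np.int64(96), np.int64(127)), (np.int64(98), np.int64(147)), (np.int64(100), np.int64(184)), (np.int64(102), np.int64(110)), (np.int64(104), np.int64(4)), (np.int64(106), np.int64(3))]
6102 ((637.7496337890625, 1.2291523218154907), 28.150959014892578) [638.11062273   1.47127619  83.8124033 ]
```

Held: Fz −4.1 N, about 420 g. The knob top at (278,335) puts the underside 24.7 mm below the TCP, and the front edge of the cylinder is vertical. I'll lift clear and fly to the pan.

```bash
python3 -c "
from h import *
go([590,268,165],95)"
```

```text
t 7.95 tcp [646.8   1.4  43.8] xax [-0.995 -0.096  0.001] yaw_y 95.5 zax [-0.001  0.    -1.   ] F [-0.2 -0.4 -3.6] open 33.7 q6 -1.82
tilt fix (tool,deg) [ 0.01 -0.06  0.  ]
d world [-56.8 266.6 121.2] tool now (cm) [  3.12  27.08 -12.11] turn z 0.5 rows>= 7.2 0.06721463967876705
shift in turned frame (cm) [  3.35  27.05 -12.11]
```

>>> apply_moves --moves '[1,0,0,-2.1,0,0,0,1,0,0,-3.5,0,0,0,1,0,0,-3.5,0,0,0,1,0.2,1.5,-3,0,0,0,1,0.5,3.5,0,0,0,0,1,0.5,4,0,0,0,0,1,0.5,4,0,0,0,0,1,0.5,4,0,0,0,0,1,0.5,4,0,0,0,0,1,0.4,3.5,0,0,0,0,1,0,2.0,0,0,0,0,1,0,0.6,0,0,0,0]'

```text
clock: 8.95
tcp_pos: [588.8, 271.7, 164.3]
ee_rot: [0.156, -3.136, -0.001]
ft_force: [0.2, -1.0, -3.3]
opening: 33.9
```

>>> apply_moves --moves '[1,0,0,0,0,0,0,1,0,0,0,0,0,0,1,0,0,0,0,0,0]'

```text
clock: 9.2
tcp_pos: [590.7, 266.8, 164.8]
ee_rot: [0.148, -3.137, 0.001]
ft_force: [-0.3, -0.7, -4.1]
opening: 34.3
```

Run:
```python
from h import *
st()
p,w=snap("w5");st();z=w[...,2]
r=np.hypot(w[...,0]-586,w[...,1]-269);t=(r<75)&(z>67)&(z<73)
hull=cv2.convexHull(w[t][:,:2].astype(np.float32));print(cv2.fitEllipse(hull),cv2.minEnclosingCircle(hull))
```

```text
t 9.20 tcp [590.7 266.8 164.8] xax [-0.996 -0.094  0.001] yaw_y 95.4 zax [-0.001 -0.001 -1.   ] F [-0.3 -0.7 -4.1] open 34.3 q6 -1.40
t 9.25 tcp [590.9 266.6 165. ] xax [-0.996 -0.094  0.001] yaw_y 95.4 zax [-0.001 -0.001 -1.   ] F [-0.4 -0.4 -4.6] open 33.9 q6 -1.40
((586.0308837890625, 271.0997619628906), (110.53382110595703, 111.1902084350586), 3.07151460647583) ((586.1387939453125, 271.0584411621094), 55.94645309448242)
```

View pics/w5.png

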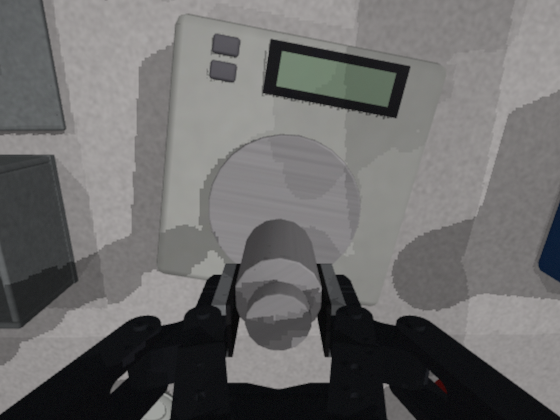

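The pan's disc, centred near (285,205) in the picture, fits a circle at world (586.1, 271.1). The held weight at (278,300) is upright. I'll shift 5 mm and lower.

>>> apply_moves --moves '[1,0.1,0.5,1.5,0,0,0,1,0,0,2,0,0,0,1,0,0,1.5,0,0,0,1,0,0,0.9,0,0,0,1,0,0,0.5,0,0,0,1,0,0,0.2,0,0,0,1,0,0,0,0,0,0,1,0,0,0,0,0,0]'

```text
clock: 9.92
tcp_pos: [590.0, 273.0, 100.5]
ee_rot: [-0.15, 3.136, 0.001]
ft_force: [-0.2, -0.6, -2.8]
opening: 33.7
```

```bash
python3 -c "
from h import *
go([590,272,94.7],95)"
```

```text
t 9.92 tcp [590.  273.  100.5] xax [-0.995 -0.095 -0.002] yaw_y 95.5 zax [ 0.002  0.    -1.   ] F [-0.2 -0.6 -2.8] open 33.7 q6 -1.39
tilt fix (tool,deg) [ 0.02  0.11 -0.  ]
d world [ 0.  -1.  -5.8] tool now (cm) [ 0.01 -0.1   0.58] turn z 0.5 rows>= 0.1 0.0645404062226721
shift in turned frame (cm) [ 0.01 -0.1   0.58]
```

>>> apply_moves --moves '[1,0,0,0.2,0,0,0,1,0,0,0.1,0,0,0,1,0,0,0,0,0,0,1,0,0,0,0,0,0]'

```text
clock: 10.25
tcp_pos: [589.1, 273.2, 96.6]
ee_rot: [-0.151, 3.138, 0.0]
ft_force: [0.1, 0.3, -4.5]
opening: 34.1
```

>>> apply_moves --moves '[1,0,0,0.1,0,0,0,1,0,0,0,0,0,0,1,0,0,0,0,0,0]'

```text
clock: 10.5
tcp_pos: [589.0, 273.1, 95.2]
ee_rot: [0.15, -3.138, 0.0]
ft_force: [0.7, -0.6, -3.9]
opening: 34.0
```

>>> apply_moves --moves '[1,0,0,0.1,0,0,0,1,0,0,0,0,0,0,1,0,0,0,0,0,0]'

```text
clock: 10.75
tcp_pos: [589.2, 273.2, 94.7]
ee_rot: [-0.15, 3.138, 0.0]
ft_force: [-0.7, -0.8, -1.6]
opening: 33.9
```

>>> apply_moves --moves '[1,0,0,0.1,0,0,0,1,0,0,0,0,0,0,1,0,0,0,0,0,0]'

```text
clock: 11.0
tcp_pos: [589.4, 273.2, 94.7]
ee_rot: [-0.15, 3.138, 0.0]
ft_force: [-3.5, -1.6, 6.0]
opening: 34.0
```

Run:
```python
from h import *
st()
p,d=env.camera("scene");cv2.imwrite("pics/s6.png",cv2.resize(p[190:350,200:400,::-1],None,fx=3.6,fy=3.6))
```

```text
t 11.00 tcp [589.4 273.2  94.7] xax [-0.995 -0.096 -0.   ] yaw_y 95.5 zax [ 0.  0. -1.] F [-3.5 -1.6  6. ] open 34.0 q6 -1.39
```

View pics/s6.png

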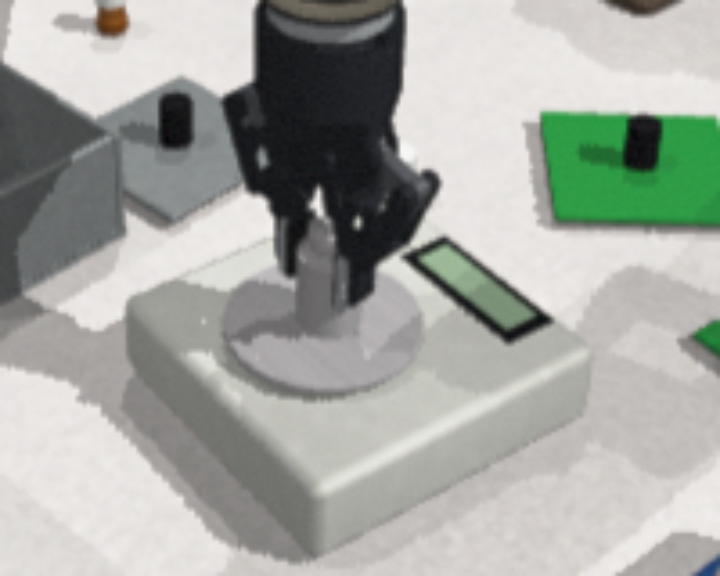

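Force is up to +6 N and the crop shows the weight's base on the pan at about (325,325). Easing off half a millimetre and releasing.

>>> apply_moves --moves '[1,0,0,-0.05,0,0,0,0.3,0,0,0,0,0,0,0.3,0,0,0,0,0,0,0.3,0,0,0,0,0,0,0.3,0,0,0,0,0,0,0.3,0,0,-1,0,0,0,0.3,0,0,-2,0,0,0,0.3,0,0,-3,0,0,0,0.3,0,0,-3,0,0,0,0.3,0,0,-3,0,0,0,0.3,0,0,0,0,0,0,0.3,0,0,0,0,0,0]'

```text
clock: 12.05
tcp_pos: [590.8, 273.6, 217.9]
ee_rot: [-0.15, 3.131, 0.003]
ft_force: [-0.4, 0.3, 0.9]
opening: 59.4
```

Run:
```python
from h import *
st()
p,w=snap("w7");z=w[...,2]
r=np.hypot(w[...,0]-586,w[...,1]-271);t=(r<75)&(z>67)&(z<73)
print("pan",cv2.minEnclosingCircle(w[t][:,:2].astype(np.float32)))
for lo,hi in [(131,138),(115,121)]:
    k=(r<35)&(z>lo)&(z<hi);print(k.sum(),cv2.minEnclosingCircle(w[k][:,:2].astype(np.float32)),np.median(w[k],0))
p,d=env.camera("scene");cv2.imwrite("pics/s7.png",cv2.resize(p[140:340,110:370,::-1],None,fx=3,fy=3))
w=cloud("scene",d);z=w[...,2]
r=np.hypot(w[...,0]-490,w[...,1]-11);t=(r<90)&(z>5)&(z<20)
A=np.c_[w[t][:,:2],np.ones(t.sum())];c=np.linalg.lstsq(A,w[t][:,2],rcond=None)[0];print("lid",cv2.minAreaRect(w[t][:,:2].astype(np.float32)),c[:2],np.median(z[t]))
```

```text
t 12.05 tcp [590.8 273.6 217.9] xax [-0.995 -0.096 -0.007] yaw_y 95.5 zax [ 0.007  0.002 -1.   ] F [-0.4  0.3  0.9] open 59.4 q6 -1.39
pan ((583.9448852539062, 270.76739501953125), 55.354557037353516)
533 ((582.461669921875, 273.03253173828125), 11.807671546936035) [582.54707102 272.83498722 131.56439186]
652 ((582.6380004882812, 272.88092041015625), 17.74018096923828) [574.58135019 271.98479531 115.95826807]
lid ((493.73834228515625, 12.646732330322266), (129.9599609375, 130.35020446777344), 5.395912170410156) [ 0.00224886 -0.00448007] 11.17939169029021
```

View pics/w7.png

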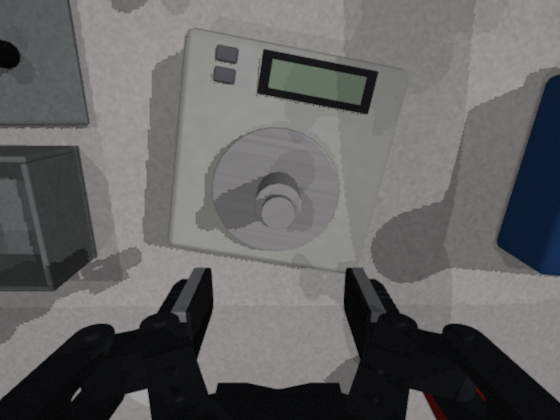

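View pics/s7.png

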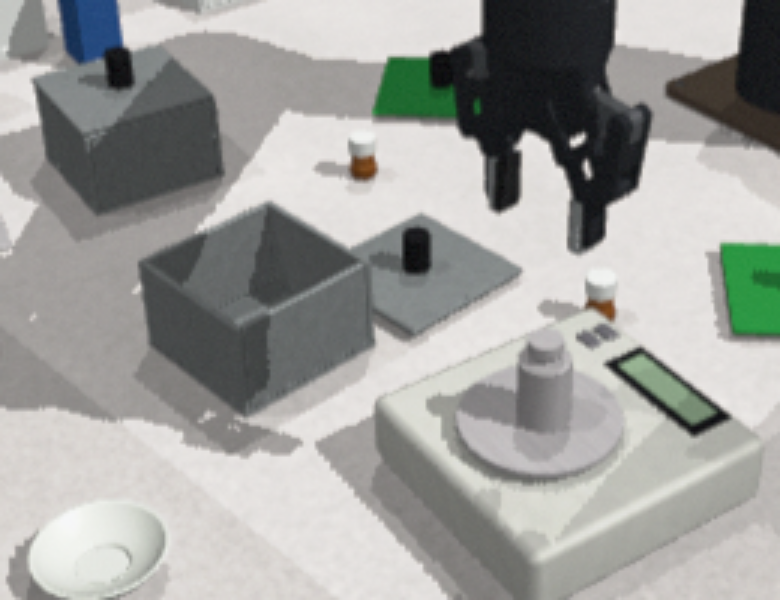

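The weight stands upright on the pan, about 3 mm off centre. Its knob is at (278,212) in the wrist view and at (545,345) in the scene crop. The lid lies flat on the bench, knob up, at (417,265) in the crop, and the other lid is undisturbed at (120,70). The gripper is clear, so I'm handing in.

```bash
python3 -c "
from plant import env
print(env.job_done())"
```

```text
the job is handed in; nothing more can be done
None
```

The steel check weight is standing upright on the balance's pan, and I handed the job in at about 12 s on the clock. It was in the first box I opened, the one nearer the balance. I set that lid on the bench in front of the box, and left the other box, its lid and the green look-alikes alone.

**Last checks:**
- **Weight:** about 3 mm from the pan's centre, upright. I lowered it until the wrist felt the pan (+6 N), then released.
- **Lids:** the moved lid lies flat on the bench (tilt under 0.5°), knob up. The other is still on its box.
- **Gripper:** open and about 85 mm above the weight, touching nothing.

**Disagreements:**
- **Contact while reaching in:** the gripper met resistance of about 13 N, probably the fingers or linkage on the box, and stopped about 5 mm higher than I commanded. The grip was sound, and the weight came out upright.
- **Camera differences:** the scene and side cameras disagreed by 4 to 10 mm on positions, so I relied on the wrist camera for the grasps and the placing. Its last picture was taken before the arm had quite settled, and it put the pan about 2 mm from the earlier reading.

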